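# Unlock the light-sensor carriage, park its lock pin and run it to the stop

### The arm

A 7-joint arm with a two-finger parallel gripper is mounted at the origin on the work surface. World frame = base frame: x ahead of the robot, y to its left, z up, the work surface at z = 0. Lengths are in m, angles in rad, forces in N, time in s.
With the tool pointing down it reaches from about 0.425 to 0.925 m from the base axis. Payload 6.8 kg.
Tool frame: the origin (TCP) lies midway between the tips of the shut fingers; the grasp point (between the pads) lies 19 mm behind it (r.grip_depth is the distance from the TCP to the grasp point, in m); z points along the fingers, y is the line along which they close (so a half turn about z gives the same grasp; the last joint's range is limited). The gripper opens to 85 mm and grips with 20 to 120 N. Pads are 22 mm wide; open, the fingers measure 114 mm over their backs; the gripper's body (76 mm by 85 mm) begins 54 mm behind the grasp point. The pads swing forward as they close: fully open they stand 13 mm farther back than shut.
Start: joints at [-1.421, 0.477, 0.022, 1.555, -0.011, 1.109, -0.083], TCP at [0.172, 0.653, 0.231] pointing down, gripper open.
Joint ranges: [-2.96, 2.96], [-0.34, 2.1], [-1.41, 1.46], [0.24, 2.44], [-1.37, 4.51], [0.17, 1.92], [-2.96, 2.96]. Speed limits (rad/s): [2.39, 2.39, 3.14, 3.14, 3.14, 3.14, 3.14].

### API

Orientations are given as a rotation vector (axis times angle).
In Python, from bench import telemetry, grab_frame, calibration, order, silhouettes, r gives the robot as it stands.
- The arm moves only by the tool apply_moves, never from a script. Its argument "moves" is a list of rows, each a list of 7 numbers: the turn, a rotation vector about the tool's x, y, z scaled (see below), then the shift along the tool's x, y, z scaled (see below), then the opening, from -1 (shut) to 1 (fully open). A call has exactly 8 rows; each row shifts and turns the commanded pose from where the row before left it, along the tool's axes as they then stand; what a row does not reach is not made up. The controller multiplies each number of a shift by 1000 mm and each number of a turn by 6 degrees. A row lasts 1/12 s, in which the tool goes at most 41.7 mm and 7.16 degrees, less where a joint would pass 70% of its speed; a pose out of reach is approached as far as the arm can. A call with a number of a shift or a turn outside -1 to 1 is refused whole. A call with a gripper value outside its range is refused whole. The fingers move at their own pace and stop on an object; "grip_force" is the grip in N (left out, the last holds). Time passes only in rows, so rows that do not move let the fingers close, or fill a call up. It gives the time, the measured TCP pose, the force, the opening and the grip force at its end, in the units of the state.
- telemetry.get_obs(): the state, without advancing time (a new reading comes with each control period).
- grab_frame(name): name is "side" or "top"; returns the picture (420x560x3 uint8, blue, green, red); there is no depth.
- calibration(name): a dict with "fx", "fy", "cx", "cy" (pixels), "k1" (the pictures are not rectified: a ray, as slopes to the right and down, at radius r is drawn at 1 + k1 r^2 times it, then the intrinsics apply), "world_from_camera" (4x4, takes a point from camera to world coordinates). Camera axes: x right, y down, z forward; pixel columns grow to the right and rows downward; lengths in m; the calibration is good to about 2 mm. A picture is of the moment at which its call begins. calibration takes no time and is no camera call.
- order.hand_in(): hands the job in; it is judged then, once.
Trained networks look in the newest picture that a camera, given by its name, has taken for a name from the list of things; names that differ only in an ending like _2 or _b are one class to them, and where a whole thing is asked for, a point or a joint stands for the part that bears it (a point fixed in the world has none). Each returns a list of dicts, best first, with "p" (0 to 1); they miss things now and then, are a little off and sometimes report something else, mostly with a low value. They report only what shows in the picture. A call takes as long as a camera call. They do not tell look-alikes from the thing itself.
- silhouettes(thing, camera): "mask" (420x560 bool, what is visible of it) and "extent" ([centre column, centre row, width, height] in pixels, round what is visible of it).
The state is a dict: "clock": time; "joints": joint angles; "qvel": joint speeds; "tau": joint torques, N m; "tcp_pos": TCP position; "orientation": TCP orientation; "contact_force": force on the tool from outside, world axes, zero at the start; "moment": the same for the moment, N m; "grip_width": finger opening in m; "gripper_force": force on a finger pad.
Only numpy, scipy, OpenCV 4.12 (cv2) and the standard library are available. Lean on these libraries where they do the work, as an engineer would, in place of code of your own. Each camera call takes 0.05 s, during which the arm holds its last target. There are 200 camera calls.

### The job

Free the light-sensor carriage on the test slide: turn the T-handle of its lock pin anticlockwise (seen from above), feeling for the hidden angle at which it will lift, draw the pin straight out and hang it upright in the parking bracket's side notch, shoulder resting flat on the plate behind the lip. Then slide the carriage fully home against its end stop by the lamp and let go. Leave the multimeter, screwdriver and spool where they are.

Things in the scene. Friction and masses are not known exactly. Their poses are not given: they have to be found in the camera images.
- slide: Fixed aluminium slide base, 90 x 360 x 30 mm, along its own y axis; origin under its centre, on the bench. A steel stop block (top 68 mm above the bench) crosses it at y = 90 to 110 mm; behind, at y = 130 to 180 mm, stands a black lamp, top 120 mm above the bench. The carriage slides along +y.
- carriage (a joint): Travel (m) of the aluminium carriage along the slide's +y axis: 0 where the pin locks it, 0.120 against the end stop. The carriage is 88 mm wide, 140 mm long along the slide, its top 70 mm above the bench. It slides stiffly (about 3 N) and stays where it is left.
- bore (a point): Centre of the vertical pin bore at the carriage's top face, 70 mm above the bench. Inside, an unseen slotted collar holds the pin's key down: the pin lifts out only with key and slot in line to 0.14 rad (8 degrees), which takes an unknown anticlockwise turn of 0.4 to 1.45 rad from the pin's starting direction. At wrong angles the pin lifts 3 mm and stops dead.
- sensor_head (a point): Centre of the top of the sensor head, the black block on the carriage, 50 mm across the slide x 30 mm along it x 50 mm tall (70 to 120 mm above the bench), with a lens facing the lamp and a thin green board on its other face; axes as the slide. Grasp or push it to move the carriage.
- lock_pin: Loose steel pin, 102 mm tall, 0.16 kg; origin at its lower tip, z up, x along the T-handle. Heights from the tip: shank 12 mm dia. 0-60, with a cross key 32 (x) x 11 mm at 36-43; shoulder disc 44 mm dia. 60-66; stem 12 mm dia. to 84; black T-bar 62 (x) x 18 (y) mm 84-102. Starts in the bore, shoulder on the carriage, tip 10 mm above the bench: 60 mm to draw.
- pin_shoulder (a point): Centre of the underside of the pin's shoulder disc, 60 mm above the tip.
- bracket: Fixed dark steel parking bracket; origin on the bench under the notch seat. Top plate 6 mm thick, upper face 85 mm high, y +-35 mm, x -31 (mouth side, roughly facing the robot) to +62 mm. Its notch, 16 mm wide, runs from the open -x edge (flared to 28 mm over 12 mm) to x = +7.5. On both sides of the mouth a lip 4 mm high at x -31 to -27. Post under the plate from x = +30; foot 8 mm thick.
- seat (a point): Where the centre of the pin's shoulder must rest: on the notch's centre line at the plate's upper face, 85 mm above the bench, 31 mm in from the mouth edge; axes as the bracket. The shank enters the notch sideways along +x with the shoulder 5 to 10 mm above the plate, then the shoulder is set down behind the lip.
- multimeter: Bystander: loose yellow hand multimeter lying flat, 145 x 75 x 34 mm, origin under its centre.
- screwdriver: Bystander: loose screwdriver, 180 mm long, lying on the bench along its x, origin under its middle.
- spool: Bystander: grey solder spool standing upright, 56 mm diameter, 42 mm tall, origin under its centre.
Not all that is in view belongs to the job. Leave any pink look-alike of the lock_pin alone. There is more than one size of the bracket; the job needs the larger.

How it is judged:
By the outcome, as a careful person would: the job done as asked, in the order asked, and still so for the second after the job is handed in, with the robot touching nothing.
It also fails if it takes over 64 s, if anything falls off the work surface, if the arm or the gripper's body presses on something with over 40 N, if the wrist force passes 120 N, or if a joint passes its speed limit or range.

## Working session

There is one attempt and no reset: what is moved stays moved. The work goes in short steps, Python scripts to look and compute and a tool call to move; the robot and the scene stay as the last step left them, time stands still between calls to the robot, and variables do not carry over. Pictures are saved under pics/ and viewed, at most 10 in all, crops included, and the job is handed in when it is done.

Besides the shell and the picture viewer there is one more tool, called after "Call:" by a JSON object that holds its "method" and its "body". apply_moves: Moves the arm, as the interface text tells. Its arguments: {"type":"object","properties":{"moves":{"type":"array"},"grip_force":{"type":"number"}},"required":["moves"]}

```bash
ls; mkdir -p pics; python3 - <<'E'
from bench import telemetry, grab_frame, calibration, silhouettes, r
import cv2,numpy as np
o=telemetry.get_obs();print({k:np.round(v,3).tolist() for k,v in o.items()});print([a for a in dir(r) if a[0]!='_'])
for n in("side","top"):
    cv2.imwrite(f"pics/{n}0.png",grab_frame(n));c=calibration(n);print(n,c)
    for t in("slide","carriage","bore","sensor_head","lock_pin","pin_shoulder","bracket","multimeter","screwdriver","spool"):
        for d in silhouettes(t,n):print(n,t,round(d["p"],2),np.round(d["extent"]).tolist(),int(d["mask"].sum()))
E
```

```text
pics
{'clock': 0.0, 'joints': [-1.421, 0.478, 0.022, 1.556, -0.012, 1.109, -0.083], 'qvel': [0.001, 0.0, 0.002, 0.001, -0.0, 0.0, -0.002], 'tau': [-0.0, -59.646, 1.608, -28.12, 0.012, 0.009, 0.0], 'tcp_pos': [0.172, 0.652, 0.23], 'orientation': [-0.404, -3.115, 0.003], 'contact_force': [-0.047, 0.324, -0.249], 'moment': [-0.001, -0.01, 0.027], 'gripper_force': 0.0, 'grip_width': 0.085}
['Unreachable', 'grip_depth']
side {'fx': 472.66197186436887, 'fy': 472.66197186436887, 'cx': 274.1515872928418, 'cy': 206.5843232734099, 'k1': 0.05727436190704576, 'world_from_camera': array([[ 9.02682373e-01, -2.47000413e-01,  3.52356821e-01,
         2.19861325e-01],
       [-4.30307005e-01, -5.19372930e-01,  7.38300508e-01,
        -7.11034910e-01],
       [ 6.44064000e-04, -8.18072463e-01, -5.75114797e-01,
         7.09946680e-01],
       [ 0.00000000e+00,  0.00000000e+00,  0.00000000e+00,
         1.00000000e+00]])}
side slide 0.72 [297.0, 236.0, 119.0, 136.0] 6462
side slide 0.26 [222.0, 298.0, 96.0, 25.0] 663
side carriage 0.8 [321.0, 251.0, 74.0, 79.0] 2758
side bore 0.78 [320.0, 249.0, 77.0, 
[... 1286 characters left out ...]
r_head 0.62 [393.0, 261.0, 26.0, 50.0] 1377
top lock_pin 0.73 [322.0, 147.0, 19.0, 17.0] 226
top lock_pin 0.55 [386.0, 194.0, 22.0, 14.0] 220
top lock_pin 0.53 [328.0, 189.0, 11.0, 27.0] 233
top pin_shoulder 0.8 [320.0, 149.0, 20.0, 23.0] 245
top pin_shoulder 0.51 [384.0, 195.0, 23.0, 18.0] 225
top pin_shoulder 0.48 [320.0, 265.0, 12.0, 50.0] 272
top pin_shoulder 0.18 [390.0, 262.0, 25.0, 48.0] 1335
top bracket 0.77 [181.0, 278.0, 25.0, 26.0] 564
top bracket 0.72 [222.0, 262.0, 28.0, 33.0] 1023
top multimeter 0.81 [393.0, 261.0, 28.0, 50.0] 1371
top multimeter 0.27 [222.0, 263.0, 29.0, 33.0] 1094
top screwdriver 0.91 [322.0, 256.0, 12.0, 29.0] 213
top spool 0.7 [166.0, 200.0, 28.0, 25.0] 357
```

```bash
python3 - <<'E'
import cv2
s=cv2.imread("pics/side0.png");t=cv2.imread("pics/top0.png")
cv2.imwrite("pics/side0c.png",cv2.resize(s[140:420,130:410],None,fx=2.14,fy=2.14,interpolation=cv2.INTER_CUBIC))
cv2.imwrite("pics/top0c.png",cv2.resize(t[120:300,150:420],None,fx=2.9,fy=2.9,interpolation=cv2.INTER_CUBIC))
E
```

```text
(no output)
```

View pics/side0c.png

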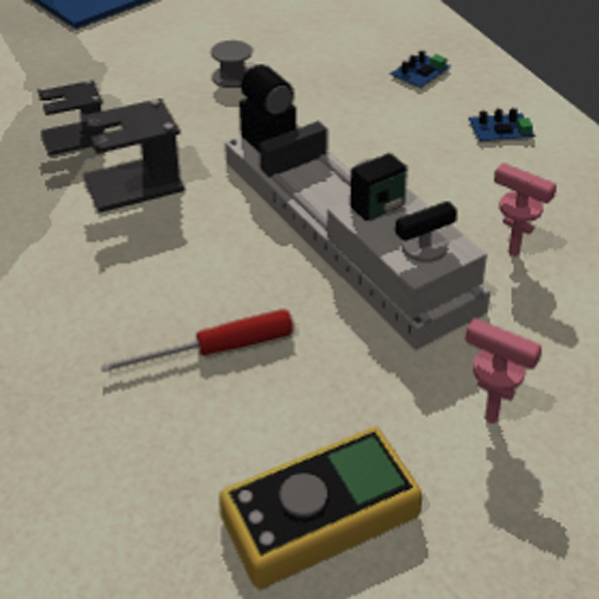

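View pics/top0c.png

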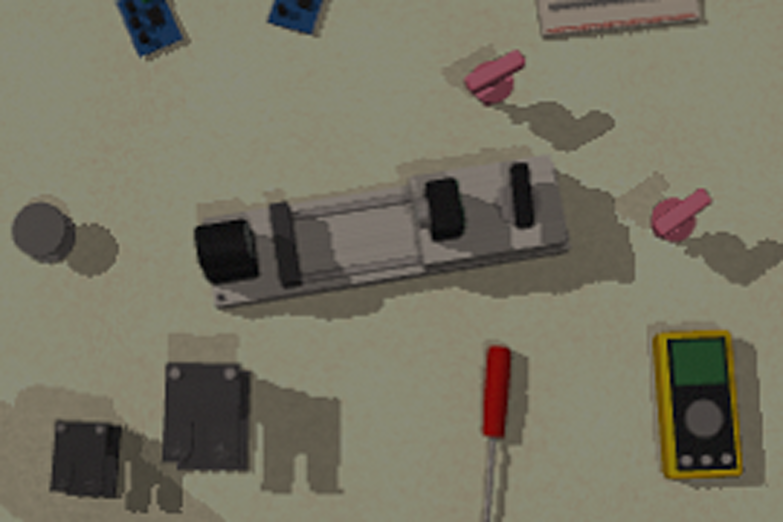

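```bash
cat > h.py <<'E'
import numpy as np,cv2,itertools
from bench import calibration
C={n:calibration(n) for n in("side","top")}
def proj(n,P):
    c=C[n];W=np.linalg.inv(c["world_from_camera"]);P=np.atleast_2d(P)
    p=P@W[:3,:3].T+W[:3,3];s=p[:,:2]/p[:,2:];s=s*(1+c["k1"]*(s**2).sum(1,keepdims=True))
    return s*[c["fx"],c["fy"]]+[c["cx"],c["cy"]]
def back(n,uv,z):
    c=C[n];d=(np.array(uv)-[c["cx"],c["cy"]])/[c["fx"],c["fy"]];s=d.copy()
    for _ in range(20):s=d/(1+c["k1"]*(s@s))
    M=c["world_from_camera"];v=M[:3,:3]@np.r_[s,1];o=M[:3,3];return o+v*(z-o[2])/v[2]
def pose(q,P):
    x,y,a=q;P=np.array(P,float);c,s=np.cos(a),np.sin(a)
    return np.c_[x+c*P[:,0]-s*P[:,1],y+s*P[:,0]+c*P[:,1],P[:,2]]
def box(x0,x1,y0,y1,z0,z1):return np.array(list(itertools.product((x0,x1),(y0,y1),(z0,z1))))
def cyl(r,z0,z1,x0=0,y0=0):
    t=np.linspace(0,2*np.pi,24);return np.vstack([np.c_[x0+r*np.cos(t),y0+r*np.sin(t),0*t+z] for z in(z0,z1)])
def render(n,q,parts,win):
    u0,v0,w,h=win;m=np.zeros((h*8,w*8),np.uint8)
    for p in parts:
        uv=(proj(n,pose(q,p))-[u0,v0]+.5)*8
        cv2.fillConvexPoly(m,cv2.convexHull(np.round(uv).astype(np.int32)),255)
    return cv2.resize(m,(w,h),interpolation=cv2.INTER_AREA)/255.
BAR=[box(-.031,.031,-.009,.009,.094,.112)]
HEAD=[box(-.025,.025,-.015,.015,.07,.12)]
SLIDE=box(-.045,.045,-.18,.18,0,.03)
PL=box(-.031,.062,-.035,.035,.079,.085);FT=box(-.031,.062,-.035,.035,0,.008);POST=box(.03,.062,-.035,.035,0,.08)
E
python3 - <<'E'
from h import *
from scipy.optimize import minimize
I={n:cv2.imread(f"pics/{n}0.png") for n in C}
win={"bar":{"side":(310,225,42,35),"top":(318,170,22,34)},"head":{"side":(286,205,40,42),"top":(292,175,24,34)},"br":{"side":(160,175,65,72),"top":(197,236,48,56)}}
def soft(im,lo,hi):
    g=im.max(2).astype(float);return np.clip((hi-g)/(hi-lo),0,1)
for n in C:
  for k in win:
    u,v,w,h=win[k][n];g=I[n][v:v+h,u:u+w].max(2);print(n,k,np.histogram(g,bins=range(0,240,15))[0])
def fit(k,parts,x0,views=("side","top"),lo=45,hi=95):
    def cost(q):
        s=0
        for n in views:
            u,v,w,h=win[k][n];s+=np.abs(render(n,q,parts,win[k][n])-soft(I[n][v:v+h,u:u+w],lo,hi)).sum()
        return s
    r=min((minimize(cost,[x0[0],x0[1],a],method="Nelder-Mead",options=dict(initial_simplex=[[x0[0],x0[1],a],[x0[0]+.01,x0[1],a],[x0[0],x0[1]+.01,a],[x0[0],x0[1],a+.2]],xatol=1e-5,fatol=1e-3)) for a in (x0[2]-.15,x0[2],x0[2]+.15)),key=lambda r:r.fun)
    print(k,views,np.round(r.x,4),round(r.fun,1));return r.x
b0=back("top",(330,187),.112);h0=back("top",(303,192),.12);p0=back("top",(221,263),.085)
for vs in(("side","top"),("top",),("side",)):
    b=fit("bar",BAR,[*b0[:2],0],vs);h=fit("head",HEAD,[*h0[:2],.1],vs);p=fit("br",[PL,FT,POST],[*p0[:2],0],vs)
    print("dir bar->head",np.arctan2(*(h-b)[:2][::-1])-np.pi/2,np.hypot(*(h-b)[:2]))
    if len(vs)==2:
        out=[]
        for k,q,parts in(("br",p,[PL,FT,POST]),("bar",b,BAR),("head",h,HEAD)):
            for n in("side","top"):
                u,v,w,hh=win[k][n];f=6 if k=="br" else 6;im=cv2.resize(I[n][v:v+hh,u:u+w],None,fx=f,fy=f,interpolation=cv2.INTER_CUBIC)
                im=cv2.convertScaleAbs(im,alpha=1.8)
                for pt in parts:
                    hl=cv2.convexHull(((proj(n,pose(q,pt))-[u,v]+.5)*f).astype(np.int32));cv2.polylines(im,[hl],True,(0,0,255),1)
                out.append(im)
        W=np.zeros((600,800,3),np.uint8);x=0
        for im in out[:2]:W[:im.shape[0]][:, x:x+im.shape[1]]=im[:600];x+=im.shape[1]+5
        xs=[(435,0),(0,0)]
        W2=np.zeros((600,800,3),np.uint8);x=0
        for im in out[2:]:W2[:im.shape[0],x:x+im.shape[1]]=im;x+=im.shape[1]+5
        cv2.imwrite("pics/fit_br.png",W);cv2.imwrite("pics/fit_bh.png",W2)
E
```

```text
side bar [173 107  84  56  70  87 126  79  80  34 159 415   0   0   0]
side head [222 241 172  33  69  47 132  17  40  58 191 458   0   0   0]
side br [   2  610  167 1075  127  172   81  518   73  338   91 1426    0    0
    0]
top bar [ 12 107  17  17  34 197  36  60 240  28   0   0   0   0   0]
top head [ 22 191  13  21  30 158  63  85 233   0   0   0   0   0   0]
top br [  0   2 131 853 126 152 337  84 274 729   0   0   0   0   0]
bar ('side', 'top') [ 0.6354 -0.0949  0.0914] 298.9
head ('side', 'top') [ 0.6248 -0.0212  0.1522] 227.5
br ('side', 'top') [ 0.4195  0.2112 -0.0587] 894.9
dir bar->head 0.14250459334079024 0.07445885111498363
bar ('top',) [ 0.6364 -0.0949  0.0703] 63.5
head ('top',) [ 0.6249 -0.0222  0.1502] 51.0
br ('top',) [ 0.4215  0.2102 -0.0462] 209.1
dir bar->head 0.1560000118001026 0.07356263969625372
bar ('side',) [ 0.6346 -0.0938  0.1743] 232.2
head ('side',) [ 0.6245 -0.02    0.2758] 168.9
br ('side',) [ 0.4197  0.2129 -0.0515] 674.2
dir bar->head 0.1361049167270414 0.074547976807264
```

View pics/fit_br.png

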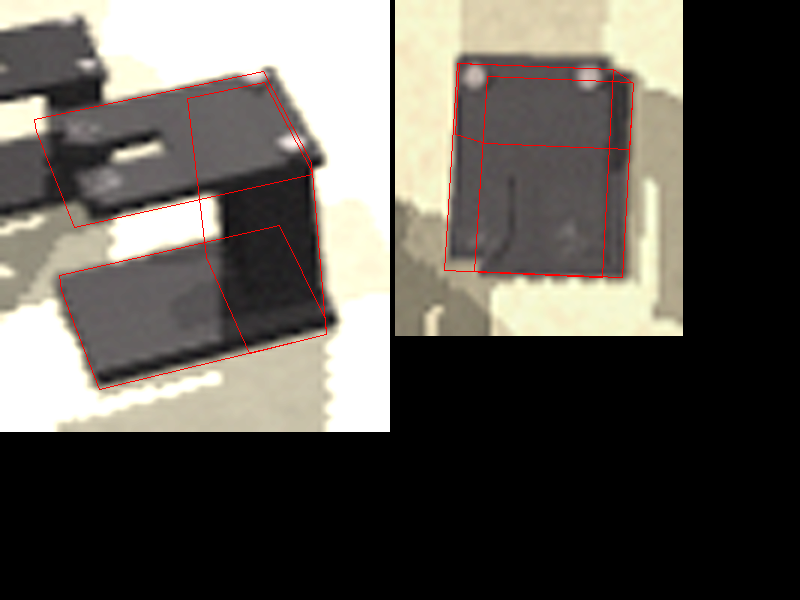

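View pics/fit_bh.png

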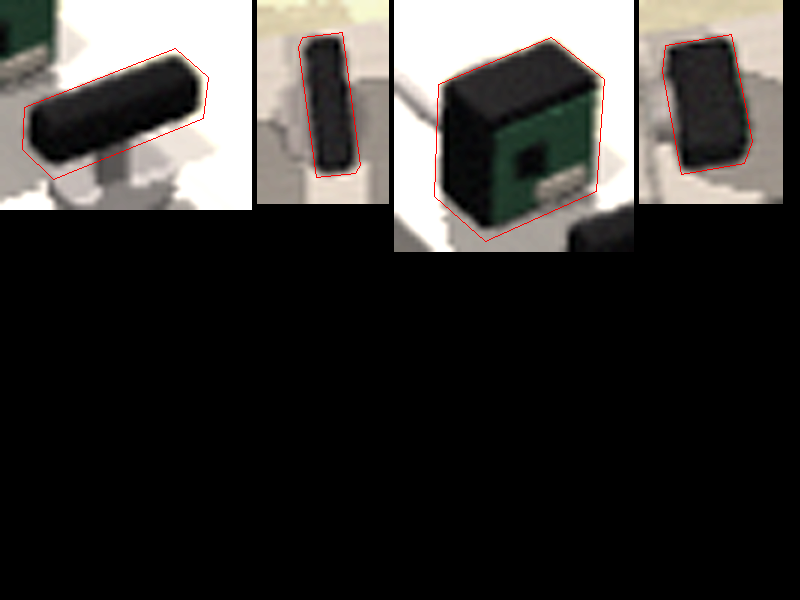

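Side view: real pin = black T-bar at full px (330,250); two pink look-alikes at (372,238) and (366,312); larger bracket at (191,212), smaller at (161,194). In the top view: pin (330,187), large bracket (221,263), small (180,278). The black handle sits in the carriage and the larger bracket's plate measures about 70 mm, so both fit. I'll take one enhanced crop to pick the bracket corners.

```bash
python3 - <<'E'
import cv2,numpy as np
W=np.zeros((420,800,3),np.uint8);x=0
for n,(u,v,w,h) in(("side",(164,184,52,40)),("top",(202,240,36,44))):
    im=cv2.imread(f"pics/{n}0.png")[v:v+h,u:u+w].astype(float);im=np.clip((im-10)*255/85,0,255).astype(np.uint8)
    im=cv2.resize(im,None,fx=9,fy=9,interpolation=cv2.INTER_CUBIC)
    for k in range(0,w,10):cv2.putText(im,str(u+k),(k*9,8),0,.33,(0,0,255));cv2.line(im,(k*9+4,10),(k*9+4,16),(0,0,255))
    for k in range(0,h,10):cv2.putText(im,str(v+k),(0,k*9+8),0,.33,(0,0,255));cv2.line(im,(24,k*9+4),(30,k*9+4),(0,0,255))
    W[:im.shape[0],x:x+im.shape[1]]=im;x+=im.shape[1]+6
cv2.imwrite("pics/brz.png",W)
E
```

```text
(no output)
```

View pics/brz.png

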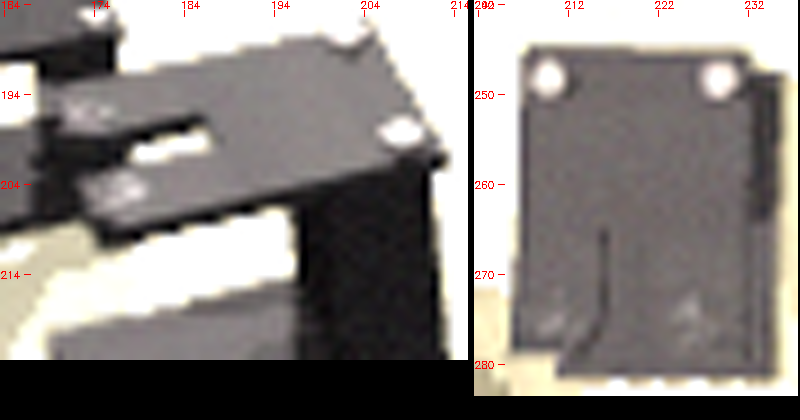

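```bash
python3 - <<'E'
from h import *
from scipy.optimize import least_squares
obs=[("top",(52,47),(.062,.035)),("top",(276,50),(.062,-.035)),("top",(38,348),(-.031,.035)),("top",(128,228),(.0075,.008)),("top",(128,322),(-.019,.008)),
("side",(441,154),(.062,-.035)),("side",(372,22),(.062,.035)),("side",(98,225),(-.031,-.035)),("side",(205,119),(.0075,.008)),("side",(80,181),(-.031,-.014)),("side",(62,128),(-.031,.014))]
off={"top":(202,240),"side":(164,184)}
def res(q,vs=("top","side"),full=False):
    out=[]
    for n,p,m in obs:
        if n in vs:out.append(proj(n,pose(q,[(*m,.085)]))[0]-(np.array(off[n])+np.array(p)/9-.5))
    return np.array(out) if full else np.ravel(out)
for vs in(("top","side"),("top",),("side",)):
    s=least_squares(res,[.42,.21,0],args=(vs,),loss="soft_l1");print(vs,np.round(s.x,4));print(np.round(res(s.x,vs,True),1).tolist())
E
```

```text
('top', 'side') [ 0.4249  0.2109 -0.0455]
[[-0.5, -0.5], [0.3, -0.2], [-0.8, 0.6], [-0.1, -0.2], [-0.5, -0.7], [1.2, 0.2], [0.5, -0.0], [-0.2, 1.3], [-0.1, -0.3], [-0.3, 1.3], [-1.0, 0.9]]
('top',) [ 0.4243  0.2099 -0.0378]
[[-0.3, -0.2], [0.5, -0.1], [-0.3, 1.0], [0.3, 0.1], [-0.1, -0.5]]
('side',) [ 0.4258  0.2134 -0.0593]
[[1.1, -0.2], [0.8, -0.5], [-0.4, 0.5], [-0.0, -1.0], [-0.3, 0.5], [-0.9, 0.1]]
```

```bash
cat > plan.py <<'E'
import numpy as np,sys
from scipy.spatial.transform import Rotation as Ro
from bench import telemetry
def state():
    o=telemetry.get_obs();R=Ro.from_rotvec(o["orientation"]).as_matrix()
    return o,np.array(o["tcp_pos"]),np.arctan2(R[1,1],R[0,1]),R
def plan(target,a1,n,op):
    """target xyz, a1 = world angle (deg) of tool y (turn goes the way of sign of a1-a0), n rows"""
    o,p,a,R=state();a1=np.radians(a1);target=np.array(target,float)
    print("t",round(o["clock"],2),"p",np.round(p,4),"a",round(np.degrees(a),1),"tiltz",np.round(R[:2,2],3),"w",round(o["grip_width"],4),"q",np.round(o["joints"],2),"F",np.round(o["contact_force"],1))
    da=(a1-a)/n;d=(target-p)/n;rows=[]
    for i in range(n):
        c,s=np.cos(a),np.sin(a)
        rows.append([0,0,round(-np.degrees(da)/6,2),round(-s*d[0]+c*d[1],4),round(c*d[0]+s*d[1],4),round(-d[2],4),op]);a+=da
    for i in range(0,n,8):print(str(rows[i:i+8]).replace(" ",""))
if __name__=="__main__":
    v=eval(sys.argv[1]);plan(*v)
E
python3 plan.py "((.6355,-.0945,.16),-85.4,32,0)"
```

```text
t 1.1 p [0.1721 0.6527 0.2313] a 75.2 tiltz [-0.  0.] w 0.0855 q [-1.42  0.48  0.02  1.56 -0.01  1.11 -0.08] F [ 0.   0.3 -1. ]
[[0,0,np.float64(0.84),np.float64(-0.02),np.float64(-0.0189),np.float64(0.0022),0],[0,0,np.float64(0.84),np.float64(-0.0215),np.float64(-0.0171),np.float64(0.0022),0],[0,0,np.float64(0.84),np.float64(-0.0229),np.float64(-0.0151),np.float64(0.0022),0],[0,0,np.float64(0.84),np.float64(-0.0242),np.float64(-0.0131),np.float64(0.0022),0],[0,0,np.float64(0.84),np.float64(-0.0252),np.float64(-0.0109),np.float64(0.0022),0],[0,0,np.float64(0.84),np.float64(-0.0261),np.float64(-0.0086),np.float64(0.0022),0],[0,0,np.float64(0.84),np.float64(-0.0267),np.float64(-0.0063),np.float64(0.0022),0],[0,0,np.float64(0.84),np.float64(-0.0272),np.float64(-0.004),np.float64(0.0022),0]]
[[0,0,np.float64(0.84),np.float64(-0.0274),np.float64(-0.0016),np.float64(0.0022),0],[0,0,np.float64(0.84),np.float64(-0.0275),np.float64(0.0008),np.float64(0.0022),0],[0,0,np.float64(0.84),np.float64(-0.0273),np.float64(0.0032),np.float64(0.0022),0],[0,0,np.float64(0.84),np.float64(-0.0269),np.float
[... 988 characters left out ...]
p.float64(0.0261),np.float64(0.0022),0]]
[[0,0,np.float64(0.84),np.float64(-0.0062),np.float64(0.0268),np.float64(0.0022),0],[0,0,np.float64(0.84),np.float64(-0.0038),np.float64(0.0272),np.float64(0.0022),0],[0,0,np.float64(0.84),np.float64(-0.0014),np.float64(0.0274),np.float64(0.0022),0],[0,0,np.float64(0.84),np.float64(0.001),np.float64(0.0275),np.float64(0.0022),0],[0,0,np.float64(0.84),np.float64(0.0034),np.float64(0.0273),np.float64(0.0022),0],[0,0,np.float64(0.84),np.float64(0.0058),np.float64(0.0269),np.float64(0.0022),0],[0,0,np.float64(0.84),np.float64(0.0081),np.float64(0.0263),np.float64(0.0022),0],[0,0,np.float64(0.84),np.float64(0.0104),np.float64(0.0254),np.float64(0.0022),0]]
```

Call:
{"method": "apply_moves", "body": {"moves": [[0, 0, 0.84, -0.02, -0.019, 0.002, 0], [0, 0, 0.84, -0.021, -0.017, 0.002, 0], [0, 0, 0.84, -0.023, -0.015, 0.002, 0], [0, 0, 0.84, -0.024, -0.013, 0.002, 0], [0, 0, 0.84, -0.025, -0.011, 0.002, 0], [0, 0, 0.84, -0.026, -0.009, 0.002, 0], [0, 0, 0.84, -0.027, -0.006, 0.002, 0], [0, 0, 0.84, -0.027, -0.004, 0.002, 0]]}}

```text
clock: 1.77
tcp_pos: [0.2876, 0.4649, 0.2154]
orientation: [-1.459, -2.782, -0.001]
contact_force: [-0.4, 0.4, 0.6]
grip_width: 0.0429
gripper_force: 0.0
```

Call:
{"method": "apply_moves", "body": {"moves": [[0, 0, 0.84, -0.027, -0.002, 0.002, 0], [0, 0, 0.84, -0.027, 0.001, 0.002, 0], [0, 0, 0.84, -0.027, 0.003, 0.002, 0], [0, 0, 0.84, -0.027, 0.006, 0.002, 0], [0, 0, 0.84, -0.026, 0.008, 0.002, 0], [0, 0, 0.84, -0.026, 0.01, 0.002, 0], [0, 0, 0.84, -0.025, 0.012, 0.002, 0], [0, 0, 0.84, -0.023, 0.015, 0.002, 0]]}}

```text
clock: 2.43
tcp_pos: [0.4018, 0.278, 0.1995]
orientation: [-2.328, -2.109, -0.001]
contact_force: [-0.5, 0.3, -0.1]
grip_width: 0.0425
gripper_force: 0.0
```

Call:
{"method": "apply_moves", "body": {"moves": [[0, 0, 0.84, -0.022, 0.016, 0.002, 0], [0, 0, 0.84, -0.02, 0.018, 0.002, 0], [0, 0, 0.84, -0.019, 0.02, 0.002, 0], [0, 0, 0.84, -0.017, 0.022, 0.002, 0], [0, 0, 0.84, -0.015, 0.023, 0.002, 0], [0, 0, 0.84, -0.013, 0.024, 0.002, 0], [0, 0, 0.84, -0.011, 0.025, 0.002, 0], [0, 0, 0.84, -0.008, 0.026, 0.002, 0]]}}

```text
clock: 3.1
tcp_pos: [0.5154, 0.091, 0.1835]
orientation: [-2.912, -1.177, -0.001]
contact_force: [-0.5, 0.3, -0.6]
grip_width: 0.0429
gripper_force: 0.0
```

Call:
{"method": "apply_moves", "body": {"moves": [[0, 0, 0.84, -0.006, 0.027, 0.002, 0], [0, 0, 0.84, -0.004, 0.027, 0.002, 0], [0, 0, 0.84, -0.001, 0.027, 0.002, 0], [0, 0, 0.84, 0.001, 0.027, 0.002, 0], [0, 0, 0.84, 0.003, 0.027, 0.002, 0], [0, 0, 0.84, 0.006, 0.027, 0.002, 0], [0, 0, 0.84, 0.008, 0.026, 0.002, 0], [0, 0, 0.84, 0.01, 0.025, 0.002, 0]]}}

```text
clock: 3.77
tcp_pos: [0.6286, -0.0951, 0.1672]
orientation: [-3.14, -0.102, -0.0]
contact_force: [0.4, 0.3, -0.3]
grip_width: 0.0428
gripper_force: 0.0
```

```bash
sed -i 's/rows.append(\[\(.*\)\]);a+=da/rows.append([float(v) for v in [\1]]);a+=da/' plan.py; python3 plan.py "((.6355,-.0945,.088),-85.4,8,0)"
```

```text
t 3.77 p [ 0.6286 -0.0951  0.1672] a -86.3 tiltz [0. 0.] w 0.0428 q [-0.49  0.59  0.78  1.75 -0.48  1.   -1.03] F [ 0.4  0.3 -0.3]
[[0.0,0.0,-0.02,0.0009,-0.0,0.0099,0.0],[0.0,0.0,-0.02,0.0009,-0.0,0.0099,0.0],[0.0,0.0,-0.02,0.0009,-0.0,0.0099,0.0],[0.0,0.0,-0.02,0.0009,-0.0,0.0099,0.0],[0.0,0.0,-0.02,0.0009,-0.0,0.0099,0.0],[0.0,0.0,-0.02,0.0009,-0.0,0.0099,0.0],[0.0,0.0,-0.02,0.0009,-0.0,0.0099,0.0],[0.0,0.0,-0.02,0.0009,-0.0,0.0099,0.0]]
```

Call:
{"method": "apply_moves", "body": {"moves": [[0, 0, -0.02, 0.002, 0, 0.005, 0], [0, 0, -0.02, 0.002, 0, 0.008, 0], [0, 0, -0.02, 0.002, 0, 0.012, 0], [0, 0, -0.02, 0.001, 0, 0.012, 0], [0, 0, -0.02, 0, 0, 0.012, 0], [0, 0, -0.02, 0, 0, 0.012, 0], [0, 0, -0.02, 0, 0, 0.01, 0], [0, 0, 0, 0, 0, 0.008, 0]]}}

```text
clock: 4.43
tcp_pos: [0.6341, -0.0931, 0.0867]
orientation: [-3.138, -0.132, 0.002]
contact_force: [-0.4, -0.4, -0.1]
grip_width: 0.0429
gripper_force: 0.0
```

Call:
{"method": "apply_moves", "body": {"moves": [[0, 0, 0, 0, 0, 0, -0.3], [0, 0, 0, 0, 0, 0, -0.6], [0, 0, 0, 0, 0, 0, -1], [0, 0, 0, 0, 0, 0, -1], [0, 0, 0, 0, 0, 0, -1], [0, 0, 0, 0, 0, 0, -1], [0, 0, 0, 0, 0, 0, -1], [0, 0, 0, 0, 0, 0, -1]], "grip_force": 25}}

```text
clock: 5.1
tcp_pos: [0.6348, -0.0936, 0.0884]
orientation: [-3.139, -0.131, -0.0]
contact_force: [-0.6, -0.9, -1.0]
grip_width: 0.0172
gripper_force: 30.3
```

```bash
python3 - <<'E'
from bench import *
import cv2
from plan import *
plan((.6355,-.0945,.088),-85.4,1,-1)
a=grab_frame("side");b=grab_frame("top")
cv2.imwrite("pics/g1.png",cv2.hconcat([cv2.resize(a[180:300,270:400],(433,400)),cv2.resize(b[140:240,280:380],(366,400))[:, :366]]))
E
```

```text
t 5.1 p [ 0.6348 -0.0936  0.0884] a -85.2 tiltz [0. 0.] w 0.0172 q [-0.43  0.69  0.7   1.79 -0.56  0.88 -0.96] F [-0.6 -0.9 -1. ]
[[0.0,0.0,0.03,0.0006,0.0009,0.0004,-1.0]]
```

View pics/g1.png

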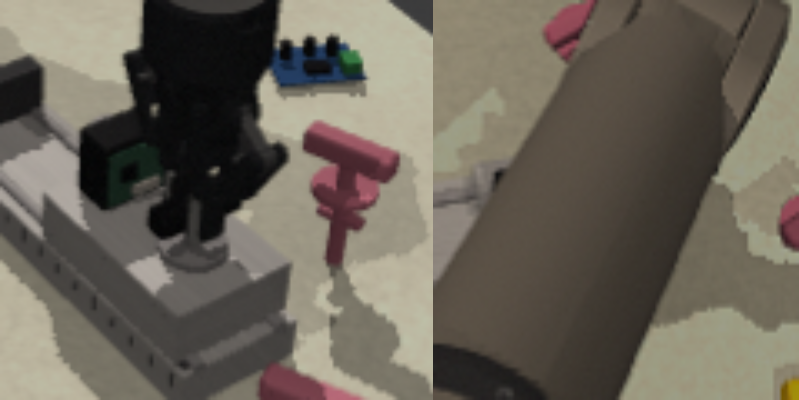

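Gripped: the pads are on the T-bar at about (185,215) in the left panel, with the shoulder flat on the carriage. Now turn 28° anticlockwise and feel for the lift.

Call:
{"method": "apply_moves", "body": {"moves": [[0, 0, -0.8, 0, 0, 0, -1], [0, 0, -0.8, 0, 0, 0, -1], [0, 0, -0.8, 0, 0, 0, -1], [0, 0, -0.8, 0, 0, 0, -1], [0, 0, -0.8, 0, 0, 0, -1], [0, 0, -0.7, 0, 0, 0, -1], [0, 0, 0, 0, 0, 0, -1], [0, 0, 0, 0, 0, 0, -1]], "grip_force": 40}}

```text
clock: 5.87
tcp_pos: [0.6347, -0.0942, 0.0884]
orientation: [3.013, 0.888, 0.0]
contact_force: [-0.3, -0.9, -1.0]
grip_width: 0.0172
gripper_force: 43.0
```

Call:
{"method": "apply_moves", "body": {"moves": [[0, 0, 0, 0, 0, -0.001, -1], [0, 0, 0, 0, 0, -0.001, -1], [0, 0, 0, 0, 0, -0.001, -1], [0, 0, 0, 0, 0, -0.001, -1], [0, 0, 0, 0, 0, -0.001, -1], [0, 0, 0, 0, 0, 0, -1], [0, 0, 0, 0, 0, 0, -1], [0, 0, 0, 0, 0, 0, -1]]}}

```text
clock: 6.53
tcp_pos: [0.6342, -0.0938, 0.0914]
orientation: [3.012, 0.891, -0.003]
contact_force: [4.6, -4.1, -18.0]
grip_width: 0.0173
gripper_force: 41.1
```

```bash
python3 plan.py "((.6355,-.0945,.088),-57,1,-1)"
```

```text
t 6.53 p [ 0.6342 -0.0938  0.0914] a -57.0 tiltz [-0.001 -0.001] w 0.0173 q [-0.36  0.65  0.58  1.78 -0.45  0.85 -0.56] F [  4.6  -4.1 -18. ]
[[0.0,0.0,-0.0,0.0007,0.0013,0.0034,-1.0]]
```

Call:
{"method": "apply_moves", "body": {"moves": [[0, 0, 0, 0, 0, 0.005, -1], [0, 0, -0.8, 0, 0, 0, -1], [0, 0, -0.8, 0, 0, 0, -1], [0, 0, -0.7, 0, 0, 0, -1], [0, 0, 0, 0, 0, -0.001, -1], [0, 0, 0, 0, 0, -0.002, -1], [0, 0, 0, 0, 0, -0.002, -1], [0, 0, 0, 0, 0, 0, -1]]}}

```text
clock: 7.2
tcp_pos: [0.6341, -0.0942, 0.0919]
orientation: [2.884, 1.244, -0.003]
contact_force: [2.4, -4.6, -15.1]
grip_width: 0.0172
gripper_force: 41.7
```

Call:
{"method": "apply_moves", "body": {"moves": [[0, 0, 0, 0, 0, 0.005, -1], [0, 0, -0.8, 0, 0, 0, -1], [0, 0, -0.8, 0, 0, 0, -1], [0, 0, -0.7, 0, 0, 0, -1], [0, 0, 0, 0, 0, -0.001, -1], [0, 0, 0, 0, 0, -0.002, -1], [0, 0, 0, 0, 0, -0.002, -1], [0, 0, 0, 0, 0, 0, -1]]}}

```text
clock: 7.87
tcp_pos: [0.6349, -0.0942, 0.0939]
orientation: [2.714, 1.582, 0.0]
contact_force: [0.8, -4.6, -1.6]
grip_width: 0.0172
gripper_force: 43.2
```

```bash
python3 plan.py "((.6355,-.0945,.088),-29,1,-1)"
```

```text
t 7.87 p [ 0.6349 -0.0942  0.0939] a -29.5 tiltz [ 0.    -0.001] w 0.0172 q [-0.27  0.61  0.45  1.77 -0.35  0.83 -0.17] F [ 0.8 -4.6 -1.6]
[[0.0,0.0,-0.09,0.0,0.0007,0.0059,-1.0]]
```

Call:
{"method": "apply_moves", "body": {"moves": [[0, 0, 0, 0, 0, -0.002, -1], [0, 0, 0, 0, 0, -0.003, -1], [0, 0, 0, 0, 0, -0.003, -1], [0, 0, 0, 0, 0, -0.003, -1], [0, 0, 0, 0, 0, -0.003, -1], [0, 0, 0, 0, 0, -0.003, -1], [0, 0, 0, 0, 0, -0.003, -1], [0, 0, 0, 0, 0, 0, -1]]}}

```text
clock: 8.53
tcp_pos: [0.6354, -0.0921, 0.1141]
orientation: [-2.711, -1.585, -0.003]
contact_force: [-0.1, -1.0, -0.7]
grip_width: 0.0172
gripper_force: 43.1
```

Call:
{"method": "apply_moves", "body": {"moves": [[0, 0, 0, 0, 0, -0.004, -1], [0, 0, 0, 0, 0, -0.005, -1], [0, 0, 0, 0, 0, -0.006, -1], [0, 0, 0, 0, 0, -0.008, -1], [0, 0, 0, 0, 0, -0.012, -1], [0, 0, 0, 0, 0, -0.012, -1], [0, 0, 0, 0, 0, -0.01, -1], [0, 0, 0, 0, 0, -0.005, -1]]}}

```text
clock: 9.2
tcp_pos: [0.6358, -0.094, 0.1778]
orientation: [2.711, 1.584, 0.004]
contact_force: [0.2, 0.1, -1.7]
grip_width: 0.0174
gripper_force: 43.0
```

```bash
python3 plan.py "((.51,-.06,.18),-21,8,-1)"
```

```text
t 9.2 p [ 0.6358 -0.094   0.1778] a -29.4 tiltz [ 0.003 -0.   ] w 0.0174 q [-0.31  0.51  0.5   1.72 -0.29  0.98 -0.21] F [ 0.2  0.1 -1.7]
[[0.0,0.0,-0.18,-0.004,-0.0158,-0.0003,-1.0],[0.0,0.0,-0.18,-0.0037,-0.0159,-0.0003,-1.0],[0.0,0.0,-0.18,-0.0034,-0.0159,-0.0003,-1.0],[0.0,0.0,-0.18,-0.0032,-0.016,-0.0003,-1.0],[0.0,0.0,-0.18,-0.0029,-0.016,-0.0003,-1.0],[0.0,0.0,-0.18,-0.0026,-0.0161,-0.0003,-1.0],[0.0,0.0,-0.18,-0.0023,-0.0161,-0.0003,-1.0],[0.0,0.0,-0.18,-0.002,-0.0162,-0.0003,-1.0]]
```

Call:
{"method": "apply_moves", "body": {"moves": [[0, 0, -0.18, -0.004, -0.016, 0, -1], [0, 0, -0.18, -0.004, -0.016, 0, -1], [0, 0, -0.18, -0.003, -0.016, 0, -1], [0, 0, -0.18, -0.003, -0.016, 0, -1], [0, 0, -0.18, -0.003, -0.016, 0, -1], [0, 0, -0.18, -0.003, -0.016, 0, -1], [0, 0, -0.18, -0.002, -0.016, 0, -1], [0, 0, -0.18, -0.002, -0.016, 0, -1]]}}

```text
clock: 9.87
tcp_pos: [0.5082, -0.0598, 0.1757]
orientation: [2.585, 1.786, 0.001]
contact_force: [-0.7, 1.1, -1.3]
grip_width: 0.0174
gripper_force: 43.0
```

```bash
python3 plan.py "((.378,.213,.16),-2.6,16,-1)"
```

```text
t 9.87 p [ 0.5082 -0.0598  0.1757] a -20.7 tiltz [0. 0.] w 0.0174 q [-0.41  0.3   0.49  2.02 -0.18  0.86 -0.18] F [-0.7  1.1 -1.3]
[[0.0,0.0,-0.19,0.0131,-0.0136,0.001,-1.0],[0.0,0.0,-0.19,0.0133,-0.0134,0.001,-1.0],[0.0,0.0,-0.19,0.0136,-0.0131,0.001,-1.0],[0.0,0.0,-0.19,0.0138,-0.0128,0.001,-1.0],[0.0,0.0,-0.19,0.0141,-0.0126,0.001,-1.0],[0.0,0.0,-0.19,0.0143,-0.0123,0.001,-1.0],[0.0,0.0,-0.19,0.0146,-0.012,0.001,-1.0],[0.0,0.0,-0.19,0.0148,-0.0117,0.001,-1.0]]
[[0.0,0.0,-0.19,0.015,-0.0114,0.001,-1.0],[0.0,0.0,-0.19,0.0153,-0.0111,0.001,-1.0],[0.0,0.0,-0.19,0.0155,-0.0108,0.001,-1.0],[0.0,0.0,-0.19,0.0157,-0.0105,0.001,-1.0],[0.0,0.0,-0.19,0.0159,-0.0102,0.001,-1.0],[0.0,0.0,-0.19,0.0161,-0.0099,0.001,-1.0],[0.0,0.0,-0.19,0.0163,-0.0096,0.001,-1.0],[0.0,0.0,-0.19,0.0165,-0.0092,0.001,-1.0]]
```

Call:
{"method": "apply_moves", "body": {"moves": [[0, 0, -0.19, 0.013, -0.014, 0, -1], [0, 0, -0.19, 0.013, -0.013, 0, -1], [0, 0, -0.19, 0.014, -0.013, 0, -1], [0, 0, -0.19, 0.014, -0.013, 0, -1], [0, 0, -0.19, 0.014, -0.013, 0, -1], [0, 0, -0.19, 0.014, -0.012, 0, -1], [0, 0, -0.19, 0.015, -0.012, 0, -1], [0, 0, -0.19, 0.015, -0.012, 0, -1]]}}

```text
clock: 10.53
tcp_pos: [0.4432, 0.0776, 0.1758]
orientation: [2.435, 1.985, 0.001]
contact_force: [-0.1, -0.2, -1.2]
grip_width: 0.0175
gripper_force: 43.0
```

Call:
{"method": "apply_moves", "body": {"moves": [[0, 0, -0.19, 0.015, -0.011, 0, -1], [0, 0, -0.19, 0.015, -0.011, 0, -1], [0, 0, -0.19, 0.016, -0.011, 0, -1], [0, 0, -0.19, 0.016, -0.01, 0, -1], [0, 0, -0.19, 0.016, -0.01, 0, -1], [0, 0, -0.19, 0.016, -0.01, 0, -1], [0, 0, -0.19, 0.016, -0.01, 0, -1], [0, 0, -0.19, 0.016, -0.009, 0, -1]]}}

```text
clock: 11.2
tcp_pos: [0.3786, 0.2136, 0.1758]
orientation: [-2.269, -2.173, -0.001]
contact_force: [0.2, -0.7, -1.6]
grip_width: 0.0174
gripper_force: 43.0
```

```bash
python3 - <<'E'
from bench import *
import cv2
from plan import *
from h import proj
plan((.377,.213,.135),-2.6,8,-1)
a=grab_frame("side");b=grab_frame("top");cv2.imwrite("pics/s2.png",a);cv2.imwrite("pics/t2.png",b)
p=state()[1];print([np.round(proj(n,[p,p-[0,0,.019],p-[0,0,.079]]),1).tolist() for n in("side","top")])
def cr(im,u,v,w,h,f):
    im=cv2.resize(im[v:v+h,u:u+w],None,fx=f,fy=f,interpolation=cv2.INTER_CUBIC);return cv2.convertScaleAbs(im,alpha=1.6)
cv2.imwrite("pics/c2.png",cv2.hconcat([cr(a,140,150,76,84,6),cr(b,195,236,56,84,6)]))
E
```

```text
t 11.2 p [0.3786 0.2136 0.1758] a -2.5 tiltz [0. 0.] w 0.0174 q [-0.89  0.15  0.26  2.18 -0.05  0.82 -0.64] F [ 0.2 -0.7 -1.6]
[[0.0,0.0,0.0,-0.0001,-0.0002,0.0051,-1.0],[0.0,0.0,0.0,-0.0001,-0.0002,0.0051,-1.0],[0.0,0.0,0.0,-0.0001,-0.0002,0.0051,-1.0],[0.0,0.0,0.0,-0.0001,-0.0002,0.0051,-1.0],[0.0,0.0,0.0,-0.0001,-0.0002,0.0051,-1.0],[0.0,0.0,0.0,-0.0001,-0.0002,0.0051,-1.0],[0.0,0.0,0.0,-0.0001,-0.0002,0.0051,-1.0],[0.0,0.0,0.0,-0.0001,-0.0002,0.0051,-1.0]]
[[[158.0, 168.8], [159.2, 176.2], [162.9, 198.5]], [[210.8, 285.6], [212.2, 285.5], [216.1, 285.2]]]
```

View pics/c2.png

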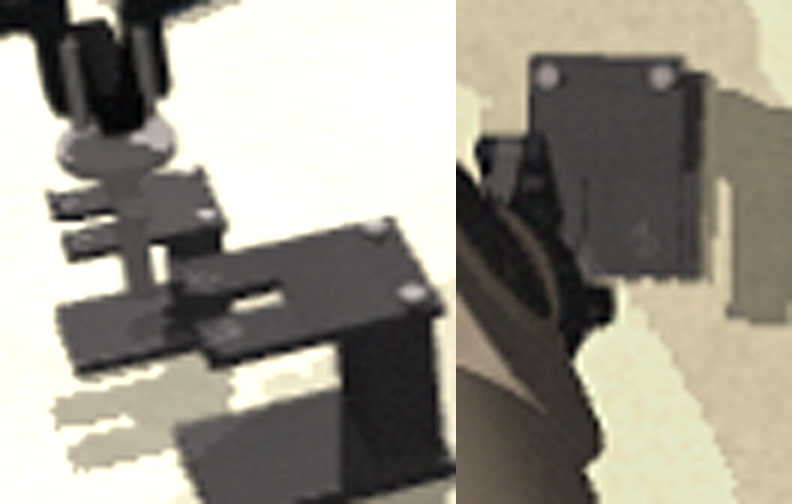

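Left panel: pin tip at side px (162.8,197.8), against a prediction of (162.9,198.5), so the pin is held upright and on axis. The mouth of the large bracket is just ahead. Lower in front of the mouth.

Call:
{"method": "apply_moves", "body": {"moves": [[0, 0, 0, -0.001, -0.001, 0.006, -1], [0, 0, 0, 0, -0.001, 0.01, -1], [0, 0, 0, 0, 0, 0.01, -1], [0, 0, 0, 0, 0, 0.01, -1], [0, 0, 0, 0, 0, 0.01, -1], [0, 0, 0, 0, 0, 0.009, -1], [0, 0, 0, 0, 0, 0.007, -1], [0, 0, 0, 0, 0, 0.003, -1]]}}

```text
clock: 11.97
tcp_pos: [0.3768, 0.211, 0.1093]
orientation: [2.271, 2.17, -0.002]
contact_force: [-0.3, -0.3, -2.2]
grip_width: 0.0176
gripper_force: 43.0
```

```bash
python3 plan.py "((.4249,.2110,.111),-2.6,16,-1)"
```

```text
t 11.97 p [0.3768 0.211  0.1093] a -2.6 tiltz [-0.001 -0.001] w 0.0176 q [-0.87  0.26  0.24  2.24 -0.1   0.65 -0.6 ] F [-0.3 -0.3 -2.2]
[[0.0,0.0,0.0,0.0001,0.003,-0.0001,-1.0],[0.0,0.0,0.0,0.0001,0.003,-0.0001,-1.0],[0.0,0.0,0.0,0.0001,0.003,-0.0001,-1.0],[0.0,0.0,0.0,0.0001,0.003,-0.0001,-1.0],[0.0,0.0,0.0,0.0001,0.003,-0.0001,-1.0],[0.0,0.0,0.0,0.0001,0.003,-0.0001,-1.0],[0.0,0.0,0.0,0.0001,0.003,-0.0001,-1.0],[0.0,0.0,0.0,0.0001,0.003,-0.0001,-1.0]]
[[0.0,0.0,0.0,0.0001,0.003,-0.0001,-1.0],[0.0,0.0,0.0,0.0001,0.003,-0.0001,-1.0],[0.0,0.0,0.0,0.0001,0.003,-0.0001,-1.0],[0.0,0.0,0.0,0.0001,0.003,-0.0001,-1.0],[0.0,0.0,0.0,0.0001,0.003,-0.0001,-1.0],[0.0,0.0,0.0,0.0001,0.003,-0.0001,-1.0],[0.0,0.0,0.0,0.0001,0.003,-0.0001,-1.0],[0.0,0.0,0.0,0.0001,0.003,-0.0001,-1.0]]
```

Call:
{"method": "apply_moves", "body": {"moves": [[0, 0, 0, 0.001, 0, -0.001, -1], [0, 0, 0, 0.001, 0.003, -0.001, -1], [0, 0, 0, 0, 0.004, 0, -1], [0, 0, 0, 0, 0.004, 0, -1], [0, 0, 0, 0, 0.004, 0, -1], [0, 0, 0, 0, 0.004, 0, -1], [0, 0, 0, 0, 0.003, 0, -1], [0, 0, 0, 0, 0, 0, -1]]}}

```text
clock: 12.63
tcp_pos: [0.3996, 0.2126, 0.1123]
orientation: [2.271, 2.171, -0.0]
contact_force: [0.4, -0.1, -2.6]
grip_width: 0.0171
gripper_force: 43.0
```

Call:
{"method": "apply_moves", "body": {"moves": [[0, 0, 0, 0, 0.002, 0, -1], [0, 0, 0, 0, 0.002, 0, -1], [0, 0, 0, 0, 0.002, 0, -1], [0, 0, 0, 0, 0.002, 0, -1], [0, 0, 0, 0, 0.002, 0, -1], [0, 0, 0, 0, 0.002, 0, -1], [0, 0, 0, 0, 0.002, 0, -1], [0, 0, 0, 0, 0.001, 0, -1]]}}

```text
clock: 13.3
tcp_pos: [0.4125, 0.2102, 0.1114]
orientation: [-2.27, -2.171, 0.008]
contact_force: [-3.2, -4.7, -1.5]
grip_width: 0.0169
gripper_force: 42.9
```

Call:
{"method": "apply_moves", "body": {"moves": [[0, 0, 0, -0.001, 0, 0, -1], [0, 0, 0, -0.001, 0, 0, -1], [0, 0, 0, 0, 0, 0, -1], [0, 0, 0, 0, 0.002, 0, -1], [0, 0, 0, 0, 0.002, 0, -1], [0, 0, 0, 0, 0.002, 0, -1], [0, 0, 0, 0, 0.002, 0, -1], [0, 0, 0, 0, 0, 0, -1]]}}

```text
clock: 13.97
tcp_pos: [0.4224, 0.2097, 0.1123]
orientation: [2.27, 2.171, 0.0]
contact_force: [-1.4, -4.0, -2.9]
grip_width: 0.0172
gripper_force: 42.8
```

```bash
python3 plan.py "((.4249,.2100,.111),-2.6,1,-1)"
```

```text
t 13.97 p [0.4224 0.2097 0.1123] a -2.6 tiltz [ 0. -0.] w 0.0172 q [-0.81  0.32  0.25  2.15 -0.12  0.69 -0.52] F [-1.4 -4.  -2.9]
[[0.0,0.0,0.01,0.0004,0.0025,0.0013,-1.0]]
```

Call:
{"method": "apply_moves", "body": {"moves": [[0, 0, 0, -0.001, 0, 0, -1], [0, 0, 0, 0, 0.001, 0, -1], [0, 0, 0, 0, 0.001, 0, -1], [0, 0, 0, 0, 0.001, 0, -1], [0, 0, 0, 0, 0.001, 0, -1], [0, 0, 0, 0, 0, 0, -1], [0, 0, 0, 0, 0, 0, -1], [0, 0, 0, 0, 0, 0, -1]]}}

```text
clock: 14.63
tcp_pos: [0.4264, 0.2091, 0.1125]
orientation: [2.27, 2.172, 0.002]
contact_force: [1.3, 0.1, -1.3]
grip_width: 0.0173
gripper_force: 43.0
```

```bash
python3 plan.py "((.4249,.2100,.111),-2.6,1,-1)"
```

```text
t 14.63 p [0.4264 0.2091 0.1125] a -2.5 tiltz [0.001 0.001] w 0.0173 q [-0.8   0.32  0.25  2.15 -0.12  0.69 -0.51] F [ 1.3  0.1 -1.3]
[[0.0,0.0,0.01,0.0008,-0.0015,0.0015,-1.0]]
```

Call:
{"method": "apply_moves", "body": {"moves": [[0, 0, 0, -0.001, 0, 0, -1], [0, 0, 0, 0, 0.001, 0, -1], [0, 0, 0, 0, 0.001, 0, -1], [0, 0, 0, 0, 0, 0, -1], [0, 0, 0, 0, 0, 0, -1], [0, 0, 0, 0, 0, 0, -1], [0, 0, 0, 0, 0, 0, -1], [0, 0, 0, 0, 0, 0, -1]]}}

```text
clock: 15.3
tcp_pos: [0.4269, 0.2078, 0.1121]
orientation: [-2.269, -2.172, 0.002]
contact_force: [-5.6, 1.7, 2.1]
grip_width: 0.0169
gripper_force: 43.3
```

```bash
python3 plan.py "((.4249,.2100,.111),-2.6,1,-1)"
```

```text
t 15.3 p [0.4269 0.2078 0.1121] a -2.5 tiltz [-0.002 -0.   ] w 0.0169 q [-0.8   0.32  0.25  2.14 -0.13  0.69 -0.5 ] F [-5.6  1.7  2.1]
[[0.0,0.0,0.02,0.0021,-0.0021,0.0011,-1.0]]
```

Call:
{"method": "apply_moves", "body": {"moves": [[0, 0, 0, 0.0005, -0.0015, 0, -1], [0, 0, 0, 0, -0.001, 0, -1], [0, 0, 0, 0, 0, 0.001, -1], [0, 0, 0, 0, 0, 0.0015, -1], [0, 0, 0, 0, 0, 0.0015, -1], [0, 0, 0, 0, 0, 0.0015, -1], [0, 0, 0, 0, 0, 0.001, -1], [0, 0, 0, 0, 0, 0, -1]]}}

```text
clock: 15.97
tcp_pos: [0.4253, 0.2081, 0.1055]
orientation: [2.27, 2.172, -0.001]
contact_force: [0.3, -0.7, -1.1]
grip_width: 0.017
gripper_force: 43.0
```

Call:
{"method": "apply_moves", "body": {"moves": [[0, 0, 0, 0, 0, 0.001, -1], [0, 0, 0, 0, 0, 0, -1], [0, 0, 0, 0, 0, 0, -1], [0, 0, 0, 0, 0, 0, -1], [0, 0, 0, 0, 0, 0, -1], [0, 0, 0, 0, 0, 0, -1], [0, 0, 0, 0, 0, 0, -1], [0, 0, 0, 0, 0, 0, -1]]}}

```text
clock: 16.63
tcp_pos: [0.4254, 0.2083, 0.1048]
orientation: [-2.27, -2.172, -0.0]
contact_force: [0.1, 0.6, -1.2]
grip_width: 0.0178
gripper_force: 43.0
```

```bash
python3 plan.py "((.4249,.2080,.103),-2.6,1,-1)"
```

```text
t 16.63 p [0.4254 0.2083 0.1048] a -2.5 tiltz [0. 0.] w 0.0178 q [-0.8   0.33  0.25  2.15 -0.13  0.67 -0.5 ] F [ 0.1  0.6 -1.2]
[[0.0,0.0,0.01,-0.0003,-0.0004,0.0018,-1.0]]
```

Call:
{"method": "apply_moves", "body": {"moves": [[0, 0, 0, 0, 0, 0.0005, -1], [0, 0, 0, 0, 0, 0.0005, -1], [0, 0, 0, 0, 0, 0.0005, -1], [0, 0, 0, 0, 0, 0.0005, -1], [0, 0, 0, 0, 0, 0, -1], [0, 0, 0, 0, 0, 0, -1], [0, 0, 0, 0, 0, 0, -1], [0, 0, 0, 0, 0, 0, -1]]}}

```text
clock: 17.3
tcp_pos: [0.4254, 0.2083, 0.1029]
orientation: [-2.27, -2.172, -0.0]
contact_force: [-0.3, -1.1, 3.0]
grip_width: 0.0174
gripper_force: 43.4
```

Call:
{"method": "apply_moves", "body": {"moves": [[0, 0, 0, 0, 0, 0, -0.5], [0, 0, 0, 0, 0, 0, -0.3], [0, 0, 0, 0, 0, 0, 0], [0, 0, 0, 0, 0, 0, 0], [0, 0, 0, 0, 0, 0, 0], [0, 0, 0, 0, 0, -0.002, 0], [0, 0, 0, 0, 0, -0.005, 0], [0, 0, 0, 0, 0, -0.01, 0]]}}

```text
clock: 17.97
tcp_pos: [0.4248, 0.2079, 0.1196]
orientation: [-2.27, -2.172, 0.003]
contact_force: [0.6, 0.0, 0.2]
grip_width: 0.0423
gripper_force: 0.0
```

Call:
{"method": "apply_moves", "body": {"moves": [[0, 0, 0, 0, 0, -0.015, 0], [0, 0, 0, 0, 0, -0.02, 0], [0, 0, 0, 0, 0, -0.02, 0], [0, 0, 0, 0, 0, -0.02, 0], [0, 0, 0, 0.02, 0.005, -0.01, 0], [0, 0, 0, -0.02, 0.01, 0, 0], [0, 0, 0, -0.02, 0.02, 0, 0], [0, 0, 0, -0.02, 0.02, 0, 0]]}}

```text
clock: 18.63
tcp_pos: [0.479, 0.166, 0.2062]
orientation: [-2.267, -2.175, -0.003]
contact_force: [-0.1, -0.5, 0.3]
grip_width: 0.0429
gripper_force: 0.0
```

```bash
python3 plan.py "((.61,-.13,.20),-60,24,0)"
```

```text
t 18.63 p [0.479  0.166  0.2062] a -2.4 tiltz [0.001 0.001] w 0.0429 q [-0.73  0.23  0.32  2.   -0.09  0.93 -0.4 ] F [-0.1 -0.5  0.3]
[[0.0,0.0,0.4,-0.0121,0.006,0.0003,0.0],[0.0,0.0,0.4,-0.0118,0.0065,0.0003,0.0],[0.0,0.0,0.4,-0.0116,0.007,0.0003,0.0],[0.0,0.0,0.4,-0.0113,0.0074,0.0003,0.0],[0.0,0.0,0.4,-0.0109,0.0079,0.0003,0.0],[0.0,0.0,0.4,-0.0106,0.0084,0.0003,0.0],[0.0,0.0,0.4,-0.0102,0.0088,0.0003,0.0],[0.0,0.0,0.4,-0.0099,0.0092,0.0003,0.0]]
[[0.0,0.0,0.4,-0.0095,0.0096,0.0003,0.0],[0.0,0.0,0.4,-0.009,0.01,0.0003,0.0],[0.0,0.0,0.4,-0.0086,0.0104,0.0003,0.0],[0.0,0.0,0.4,-0.0082,0.0107,0.0003,0.0],[0.0,0.0,0.4,-0.0077,0.0111,0.0003,0.0],[0.0,0.0,0.4,-0.0073,0.0114,0.0003,0.0],[0.0,0.0,0.4,-0.0068,0.0117,0.0003,0.0],[0.0,0.0,0.4,-0.0063,0.0119,0.0003,0.0]]
[[0.0,0.0,0.4,-0.0058,0.0122,0.0003,0.0],[0.0,0.0,0.4,-0.0053,0.0124,0.0003,0.0],[0.0,0.0,0.4,-0.0047,0.0126,0.0003,0.0],[0.0,0.0,0.4,-0.0042,0.0128,0.0003,0.0],[0.0,0.0,0.4,-0.0037,0.013,0.0003,0.0],[0.0,0.0,0.4,-0.0031,0.0131,0.0003,0.0],[0.0,0.0,0.4,-0.0026,0.0132,0.0003,0.0],[0.0,0.0,0.4,-0.002,0.0133,0.0003,0.0]]
```

```bash
python3 plan.py "((.6308,-.0608,.165),8.6,16,-1)"; python3 - <<'E'
from bench import *
import cv2
a=grab_frame("side");b=grab_frame("top")
def cr(im,u,v,w,h,f):
    im=cv2.resize(im[v:v+h,u:u+w],None,fx=f,fy=f,interpolation=cv2.INTER_CUBIC);return cv2.convertScaleAbs(im,alpha=1.6)
cv2.imwrite("pics/c3.png",cv2.hconcat([cr(a,150,150,76,94,6),cr(b,195,226,56,94,6)]))
E
```

```text
t 18.63 p [0.479  0.166  0.2062] a -2.4 tiltz [0.001 0.001] w 0.0429 q [-0.73  0.23  0.32  2.   -0.09  0.93 -0.4 ] F [-0.1 -0.5  0.3]
[[0.0,0.0,-0.11,-0.0138,0.0101,0.0026,-1.0],[0.0,0.0,-0.11,-0.0139,0.0099,0.0026,-1.0],[0.0,0.0,-0.11,-0.014,0.0097,0.0026,-1.0],[0.0,0.0,-0.11,-0.0141,0.0096,0.0026,-1.0],[0.0,0.0,-0.11,-0.0142,0.0094,0.0026,-1.0],[0.0,0.0,-0.11,-0.0143,0.0092,0.0026,-1.0],[0.0,0.0,-0.11,-0.0145,0.0091,0.0026,-1.0],[0.0,0.0,-0.11,-0.0146,0.0089,0.0026,-1.0]]
[[0.0,0.0,-0.11,-0.0147,0.0087,0.0026,-1.0],[0.0,0.0,-0.11,-0.0148,0.0085,0.0026,-1.0],[0.0,0.0,-0.11,-0.0149,0.0084,0.0026,-1.0],[0.0,0.0,-0.11,-0.015,0.0082,0.0026,-1.0],[0.0,0.0,-0.11,-0.0151,0.008,0.0026,-1.0],[0.0,0.0,-0.11,-0.0152,0.0078,0.0026,-1.0],[0.0,0.0,-0.11,-0.0153,0.0076,0.0026,-1.0],[0.0,0.0,-0.11,-0.0153,0.0074,0.0026,-1.0]]
```

View pics/c3.png

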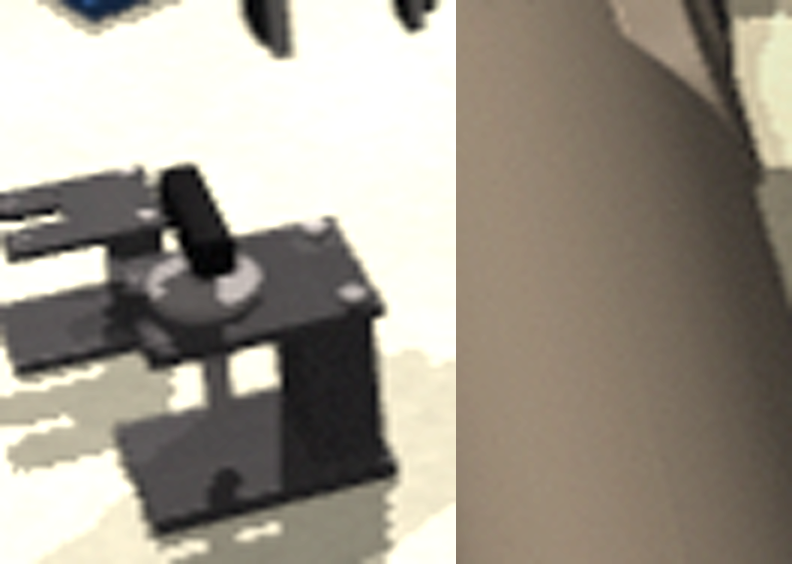

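The pin hangs upright in the large bracket's notch, with its shoulder flat on the plate around panel (205,290) and the shank vertical below it. Next, go behind the sensor head with the fingers shut.

Call:
{"method": "apply_moves", "body": {"moves": [[0, 0, -0.11, -0.014, 0.01, 0.002, -1], [0, 0, -0.11, -0.014, 0.01, 0.002, -1], [0, 0, -0.11, -0.014, 0.01, 0.002, -1], [0, 0, -0.11, -0.014, 0.01, 0.002, -1], [0, 0, -0.11, -0.014, 0.009, 0.002, -1], [0, 0, -0.11, -0.014, 0.009, 0.002, -1], [0, 0, -0.11, -0.015, 0.009, 0.002, -1], [0, 0, -0.11, -0.015, 0.009, 0.002, -1]]}}

```text
clock: 19.4
tcp_pos: [0.5543, 0.0515, 0.1895]
orientation: [-2.166, -2.275, -0.001]
contact_force: [0.0, 1.0, 0.1]
grip_width: -0.0002
gripper_force: 0.0
```

Call:
{"method": "apply_moves", "body": {"moves": [[0, 0, -0.11, -0.015, 0.009, 0.002, -1], [0, 0, -0.11, -0.015, 0.008, 0.002, -1], [0, 0, -0.11, -0.015, 0.008, 0.002, -1], [0, 0, -0.11, -0.015, 0.008, 0.002, -1], [0, 0, -0.11, -0.015, 0.008, 0.002, -1], [0, 0, -0.11, -0.015, 0.008, 0.002, -1], [0, 0, -0.11, -0.015, 0.008, 0.002, -1], [0, 0, -0.11, -0.015, 0.007, 0.002, -1]]}}

```text
clock: 20.07
tcp_pos: [0.6289, -0.0622, 0.1735]
orientation: [-2.059, -2.373, -0.001]
contact_force: [-0.3, -1.2, 0.0]
grip_width: 0.0001
gripper_force: 0.0
```

```bash
python3 plan.py "((.6308,-.0608,.088),8.6,8,-1)"; python3 - <<'E'
from bench import *
import cv2
a=grab_frame("side");
cv2.imwrite("pics/c4.png",cv2.resize(a[150:290,230:400],None,fx=4,fy=4,interpolation=cv2.INTER_CUBIC))
E
```

```text
t 20.07 p [ 0.6289 -0.0622  0.1735] a 8.1 tiltz [0.    0.001] w 0.0001 q [-0.26  0.48  0.35  1.74 -0.2   0.96  0.31] F [-0.3 -1.2  0. ]
[[0.0,0.0,-0.01,0.0001,0.0003,0.0107,-1.0],[0.0,0.0,-0.01,0.0001,0.0003,0.0107,-1.0],[0.0,0.0,-0.01,0.0001,0.0003,0.0107,-1.0],[0.0,0.0,-0.01,0.0001,0.0003,0.0107,-1.0],[0.0,0.0,-0.01,0.0001,0.0003,0.0107,-1.0],[0.0,0.0,-0.01,0.0001,0.0003,0.0107,-1.0],[0.0,0.0,-0.01,0.0001,0.0003,0.0107,-1.0],[0.0,0.0,-0.01,0.0001,0.0003,0.0107,-1.0]]
```

View pics/c4.png

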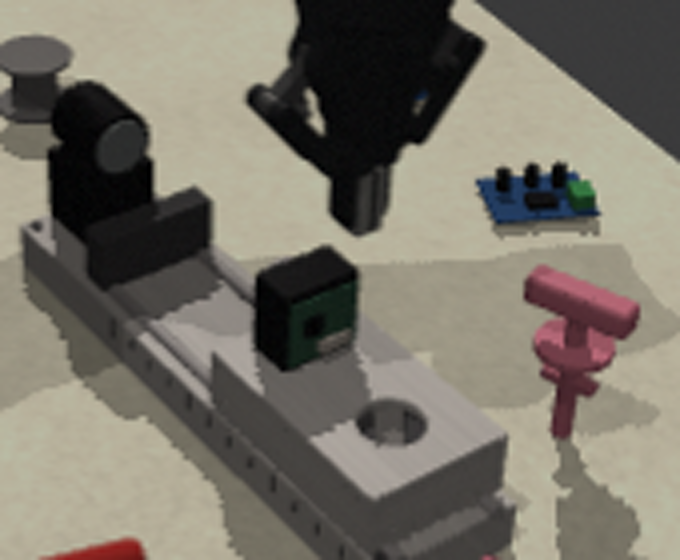

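Picture: the fingers are above, behind the head (tip at panel (358,232)); the carriage is unmoved and the bore is empty. Descend behind the head, then push.

Call:
{"method": "apply_moves", "body": {"moves": [[0, 0, 0, -0.001, 0.001, 0.008, -1], [0, 0, 0, 0, 0.001, 0.012, -1], [0, 0, 0, 0, 0, 0.012, -1], [0, 0, 0, 0, 0, 0.012, -1], [0, 0, 0, 0, 0, 0.012, -1], [0, 0, 0, 0, 0, 0.012, -1], [0, 0, 0, 0, 0, 0.01, -1], [0, 0, 0, 0, 0, 0.005, -1]]}}

```text
clock: 20.78
tcp_pos: [0.6295, -0.0628, 0.0877]
orientation: [-2.059, -2.37, 0.003]
contact_force: [0.3, 0.0, 0.5]
grip_width: -0.0001
gripper_force: 0.0
```

Call:
{"method": "apply_moves", "body": {"moves": [[0, 0, 0, 0.002, 0, 0, -1], [0, 0, 0, 0.003, 0, 0, -1], [0, 0, 0, 0.003, 0, 0, -1], [0, 0, 0, 0.003, 0, 0, -1], [0, 0, 0, 0.003, 0, 0, -1], [0, 0, 0, 0.003, 0, 0, -1], [0, 0, 0, 0.003, 0, 0, -1], [0, 0, 0, 0, 0, 0, -1]]}}

```text
clock: 21.45
tcp_pos: [0.6281, -0.0432, 0.0902]
orientation: [2.06, 2.371, 0.001]
contact_force: [0.4, -1.9, 0.8]
grip_width: 0.0001
gripper_force: 0.5
```

```bash
python3 plan.py "((.6308,-.0608,.088),8.6,1,-1)"
```

```text
t 21.45 p [ 0.6281 -0.0432  0.0902] a 8.0 tiltz [ 0.001 -0.   ] w 0.0001 q [-0.26  0.58  0.32  1.8  -0.24  0.8   0.31] F [ 0.4 -1.9  0.8]
[[0.0,0.0,-0.09,-0.0178,0.0002,0.0022,-1.0]]
```

Call:
{"method": "apply_moves", "body": {"moves": [[0, 0, -0.1, 0.005, 0, 0, -1], [0, 0, 0, 0.01, 0, 0, -1], [0, 0, 0, 0.012, 0, 0, -1], [0, 0, 0, 0.012, 0, 0, -1], [0, 0, 0, 0.012, 0, 0, -1], [0, 0, 0, 0.012, 0, 0, -1], [0, 0, 0, 0.01, 0, 0, -1], [0, 0, 0, 0.006, 0, 0, -1]]}}

```text
clock: 22.12
tcp_pos: [0.6159, 0.0371, 0.0899]
orientation: [-2.045, -2.384, -0.001]
contact_force: [2.8, -3.1, 1.6]
grip_width: -0.0001
gripper_force: 1.7
```

Call:
{"method": "apply_moves", "body": {"moves": [[0, 0, 0, 0.005, 0, 0, -1], [0, 0, 0, 0.005, 0, 0, -1], [0, 0, 0, 0.004, 0, 0, -1], [0, 0, 0, 0.004, 0, 0, -1], [0, 0, 0, 0.004, 0, 0, -1], [0, 0, 0, 0.004, 0, 0, -1], [0, 0, 0, 0.003, 0, 0, -1], [0, 0, 0, 0.002, 0, 0, -1]]}}

```text
clock: 22.78
tcp_pos: [0.6111, 0.066, 0.0897]
orientation: [-2.047, -2.382, 0.0]
contact_force: [3.0, -2.7, 1.9]
grip_width: 0.0002
gripper_force: 1.6
```

```bash
python3 plan.py "((.6103,.0755,.090),8.6,1,-1)"
```

```text
t 22.78 p [0.6111 0.066  0.0897] a 8.6 tiltz [-0.  0.] w 0.0002 q [-0.44  0.56  0.31  1.84 -0.23  0.78  0.14] F [ 3.  -2.7  1.9]
[[0.0,0.0,0.01,0.0096,0.0006,-0.0003,-1.0]]
```

Travelled about 110 mm at about 3–4 N. Now creep to the stop.

Call:
{"method": "apply_moves", "body": {"moves": [[0, 0, 0, 0.002, 0, 0, -1], [0, 0, 0, 0.002, 0, 0, -1], [0, 0, 0, 0.001, 0, 0, -1], [0, 0, 0, 0.001, 0, 0, -1], [0, 0, 0, 0.001, 0, 0, -1], [0, 0, 0, 0.001, 0, 0, -1], [0, 0, 0, 0.001, 0, 0, -1], [0, 0, 0, 0, 0, 0, -1]]}}

```text
clock: 23.45
tcp_pos: [0.6103, 0.0712, 0.0898]
orientation: [2.049, 2.378, -0.003]
contact_force: [4.5, -7.9, -0.0]
grip_width: -0.0001
gripper_force: 4.5
```

Call:
{"method": "apply_moves", "body": {"moves": [[0, 0, 0, 0.001, 0, 0, -1], [0, 0, 0, 0, 0, 0, -1], [0, 0, 0, 0.001, 0, 0, -1], [0, 0, 0, 0, 0, 0, -1], [0, 0, 0, 0.001, 0, 0, -1], [0, 0, 0, 0, 0, 0, -1], [0, 0, 0, 0, 0, 0, -1], [0, 0, 0, 0, 0, 0, -1]]}}

```text
clock: 24.12
tcp_pos: [0.6103, 0.0713, 0.0898]
orientation: [2.05, 2.374, -0.006]
contact_force: [4.8, -14.6, -0.1]
grip_width: -0.0001
gripper_force: 7.4
```

Call:
{"method": "apply_moves", "body": {"moves": [[0, 0, 0, -0.005, 0, 0, -1], [0, 0, 0, -0.01, 0, 0, -1], [0, 0, 0, -0.01, 0, 0, -1], [0, 0, 0, -0.01, 0, -0.01, -1], [0, 0, 0, -0.01, 0, -0.03, -1], [0, 0, 0, -0.01, 0, -0.04, -1], [0, 0, 0, -0.02, 0.01, -0.035, -1], [0, 0, 0, -0.03, 0.02, -0.01, -1]]}}

```text
clock: 24.78
tcp_pos: [0.6565, -0.0206, 0.2219]
orientation: [2.042, 2.383, 0.011]
contact_force: [1.1, 0.4, 0.5]
grip_width: -0.0001
gripper_force: 0.0
```

Call:
{"method": "apply_moves", "body": {"moves": [[0, 0, 0, -0.035, 0.01, 0, -1], [0, 0, 0, -0.035, 0.01, 0, -1], [0, 0, 0, -0.035, 0, 0, -1], [0, 0, 0, -0.035, 0, 0, -1], [0, 0, 0, -0.03, 0, 0, -1], [0, 0, 0, -0.01, 0, 0, -1], [0, 0, 0, 0, 0, 0, -1], [0, 0, 0, 0, 0, 0, -1]]}}

```text
clock: 25.45
tcp_pos: [0.7014, -0.1968, 0.2149]
orientation: [-2.048, -2.381, -0.001]
contact_force: [-0.1, 1.0, -0.7]
grip_width: -0.0001
gripper_force: 0.0
```

```bash
python3 plan.py "((.61,.0755,.090),8.6,1,-1)"; python3 - <<'E'
from bench import *
import cv2
a=grab_frame("side");b=grab_frame("top")
cv2.imwrite("pics/c5.png",cv2.hconcat([cv2.resize(a[130:330,140:340],(500,500),interpolation=cv2.INTER_CUBIC),cv2.resize(b[150:300,195:285],(300,500),interpolation=cv2.INTER_CUBIC)]))
E
```

```text
t 25.45 p [ 0.7014 -0.1968  0.2149] a 8.6 tiltz [-0.     0.001] w -0.0001 q [-0.06  0.6   0.39  1.44 -0.24  1.14  0.52] F [-0.1  1.  -0.7]
[[0.0,0.0,-0.0,0.2829,-0.0498,0.1249,-1.0]]
```

View pics/c5.png

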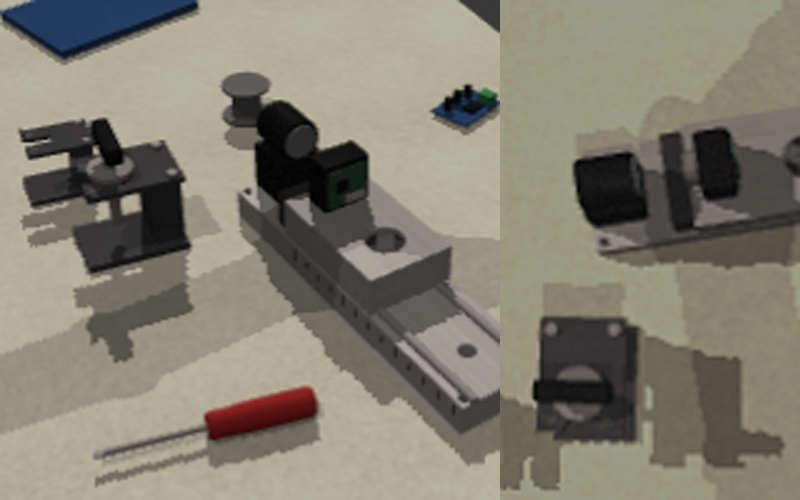

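The carriage is against the stop block, with the head next to the lamp at left panel (340,178). The pin hangs upright in the bracket at (110,170), shoulder flat, and the bystanders in view haven't moved. Handing in.

```bash
python3 -c "
from bench import order
print(order.hand_in())"
```

```text
the job is handed in; nothing more can be done
None
```

Job handed in at about 25.5 s: the lock pin came free at about 56° anticlockwise and hangs upright in the larger bracket's notch, and the carriage is against its end stop with the arm clear.

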